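# Hold a small vice against a sprung stop while it is screwed down

### The job

I want to screw the small olive-green vice onto the aluminium assembly board, and you are my third hand: lift the vice over and stand it flat on the board between the two low rails with its plain fixed-jaw end towards the sprung stop, then push it along the rails against the stop with a steady push of about 10 newtons, so that the end of the brass pointer stays between the two pairs of ridges. Finish while still holding it there, keeping that push; do not ram the stop, and leave the vial, the spanner and the brass weight where they are.

Things in the scene. Friction and masses are not known exactly. Their poses are not given: they have to be found in the camera images.
- mini_vice: Olive-green vice, 112 x 50 x 46 mm, about 0.42 kg, loose; jaws fixed. Origin in its underside; x lengthwise to the plain fixed-jaw end (heel), z up. Base plate 10 mm thick: x -39 to +56, y -24 to +20 mm (middle line y = -2). Fixed jaw x +28 to +50, front jaw x +4 to +18, same y, up to 44-46 mm: grasp the jaws from above across y. Screw with turn bar at the other end (x = -56).
- vice_heel (a point): Middle of the end face of the vice's base plate at the fixed-jaw end (vice x = +56, y = -2, z = +5 mm): the face that goes against the stop. Same axes as the vice.
- jig: Aluminium board fixed to the bench, 175 (x) x 84 (y) x 12 mm. Origin: centre of its underside; x along the rails to the stop, z up. Dark rails 5 mm high above its top, 8 mm wide, x -87.5 to +28.5, centred at y = +-32 mm: 56 mm clear between. Stop's face at x = +22.5 at rest; behind it a fixed spring block, x 53.5 to 83.5, y +-26, 24 mm high above the top.
- stop_face (a point): Point on the flat face of the sprung stop, in the middle, 6 mm above the board's top; it moves with the stop. Board axes: the stop yields towards +x. The stop is a dark steel plate 36 mm wide and 24 mm high above the board, 8 mm thick, with a brass pointer bar on top.
- sprung_stop (a joint): Travel of the sprung stop in m: 0 at rest, growing as it is pushed in along the board's +x; hard end at 0.018. Spring force in N = 2.8 + 700 x travel: 10 N at about 0.0103. The pointer's end is between the two pairs of ridges from 0.0055 to 0.015 (mid-way at 0.0103).
- vial_c: White vial with a black cap, 28 mm across, 64 mm tall, standing on the bench; bystander. Origin: centre of its underside.
- spanner: Flat open-end spanner, 132 x 22 x 5 mm, lying on the bench; bystander. Origin: middle of its underside, y lengthwise.
- brass_weight: Small brass weight with a knob, 22 mm across, 42 mm tall; bystander. Origin: centre of its underside.

How it is judged:
By the outcome, as a careful person would: the job done as asked, in the order asked, and still so for the second after the job is handed in, while the arm keeps its last pose, push and grip.
It also fails if it takes over 35 s, if anything falls off the work surface, if the arm or the gripper's body presses on something with over 40 N, if the wrist force passes 120 N, or if a joint passes its speed limit or range.

### The arm

A 6-joint arm with a two-finger parallel gripper is mounted at the origin on a cart in front of the work surface, level with it; the furniture and walls round the work are solid. World frame = base frame: x ahead of the robot, y to its left, z up, the work surface at z = 0. Lengths are in m, angles in rad, forces in N, time in s.
With the tool pointing down it reaches from about 0.35 to 0.975 m from the base axis. Payload 4.9 kg.
Tool frame: the origin (TCP) lies midway between the tips of the shut fingers; the grasp point (between the pads) lies ctrl.grip_depth behind it (ctrl.grip_depth is the distance from the TCP to the grasp point, in m); y points along the fingers, z is the direction in which the jaws open and shut, and the axes are right-handed (so a half turn about y gives the same grasp; the last joint's range is limited). The gripper opens to 85 mm and grips with 20 to 120 N. Pads are 22 mm wide; open, the fingers measure 114 mm over their backs; the gripper's body (76 mm by 85 mm) begins 54 mm behind the grasp point. The pads swing forward as they close: fully open they stand 13 mm farther back than shut.
Start: joints at [1.069, 0.053, 1.613, -0, 1.476, -0.119], TCP at [0.233, 0.58, 0.231] pointing down, gripper open.
Joint ranges: [-3.01, 3.01], [-1.01, 2.22], [0.06, 2.58], [-1.02, 4.17], [0.09, 2.62], [-3.14, 3.14]. Speed limits (rad/s): [2.57, 2.57, 3.14, 3.14, 3.14, 3.14].

### API

Orientations are given as a rotation vector (axis times angle).
In Python, from station import ctrl gives the robot as it stands.
- The arm moves only by the tool jog_arm, never from a script. Its argument "moves" is a list of rows, each a list of 6 numbers: the shift along the tool's x, y, z in mm, then the turn, a rotation vector about the tool's x, y, z in rad. In form: [[x, y, z, wx, wy, wz], ...]. A call has 1 to 12 rows; each row shifts and turns the commanded pose from where the row before left it, along the tool's axes as they then stand; what a row does not reach is not made up. A row lasts 1/10 s, in which the tool goes at most 50 mm and 8.59 degrees, less where a joint would pass 70% of its speed; a pose out of reach is approached as far as the arm can. A call is refused whole if a number of a shift passes 50 or a number of a turn 0.15, either way. A call with a gripper value outside its range is refused whole. "grip" is the finger opening in mm, from 0 to 85.4, set as the call begins (left out, the last holds). The fingers move at their own pace and stop on an object; "grip_force" is the grip in N (left out, the last holds). Time passes only in rows, so rows that do not move let the fingers close. It gives the time, the measured TCP pose, the force and the opening at its end, in the units of the state.
- ctrl.get_obs(): the state, without advancing time (a new reading comes with each control period).
- ctrl.get_image(name): name is "scene" or "top" or "wrist"; returns the picture (480x640x3 uint8, red, green, blue); there is no depth.
- ctrl.camera_params(name): a dict with "fx", "fy", "cx", "cy" (pixels), "D" ([k1, k2, p1, p2, k3] as OpenCV has them; the pictures are not rectified), "pose" (4x4, takes a point from camera to world coordinates); the wrist camera has in their place "T_tool_cam" (4x4, takes a point from camera to tool coordinates, whose origin is the TCP and whose axes are the tool frame's). Camera axes: x right, y up, looking along -z (the intrinsics and any distortion apply to the point x, -y, -z); pixel columns grow to the right and rows downward; lengths in m; the calibration is good to about 2 mm. A picture is of the moment at which its call begins: read the wrist's pose just before it. camera_params takes no time and is no camera call.
- ctrl.finish_job(): hands the job in, once; it reports no verdict.
The state is a dict: "t": time; "q": joint angles; "dq": joint speeds; "effort": joint torques, N m; "tool_pos": TCP position; "tool_rot": TCP orientation; "contact_force": force on the tool from outside, world axes, zero at the start; "wrist_torque": the same for the moment, N m; "opening": finger opening in m.
Only numpy, scipy, OpenCV 4.12 (cv2) and the standard library are available. Lean on these libraries where they do the work, as an engineer would, in place of code of your own. Each camera call takes 0.05 s, during which the arm holds its last target. There are 200 camera calls.

## Working session

There is one attempt and no reset: what is moved stays moved. The work goes in short steps, Python scripts to look and compute and a tool call to move; the robot and the scene stay as the last step left them, time stands still between calls to the robot, and variables do not carry over. Pictures are saved under pics/ and viewed, about 8 in all and at most 12, crops included, and the job is handed in when it is done.

Besides the shell and the picture viewer there is one more tool, called after "Emit:" as name(argument=value, ...) on one line, values as JSON. jog_arm: Moves the arm, as the interface text tells. Its arguments: {"type":"object","properties":{"moves":{"type":"array","items":{"type":"array","items":{"type":"number"}}},"grip":{"type":"number"},"grip_force":{"type":"number"}},"required":["moves"]}

```bash
mkdir -p pics; ls; cat > h.py <<'E'
from station import ctrl
import numpy as np, cv2
from scipy.spatial.transform import Rotation as R
def snap(n,f):
    o=ctrl.get_obs(); im=ctrl.get_image(n); cv2.imwrite('pics/'+f+'.png',im[:,:,::-1]); 
    np.savez('pics/'+f+'.npz',p=o['tool_pos'],r=o['tool_rot']); return im
def campose(n,f=None):
    c=ctrl.camera_params(n); K=np.array([[c['fx'],0,c['cx']],[0,c['fy'],c['cy']],[0,0,1.]]); D=np.array(c['D'],float)
    if n=='wrist':
        z=np.load('pics/'+f+'.npz'); T=np.eye(4); T[:3,:3]=R.from_rotvec(z['r']).as_matrix(); T[:3,3]=z['p']; P=T@np.array(c['T_tool_cam'])
    else: P=np.array(c['pose'])
    return K,D,P
def pix2w(n,uv,z,f=None):
    K,D,P=campose(n,f); q=cv2.undistortPoints(np.array(uv,float).reshape(-1,1,2),K,D).reshape(-1,2)
    d=np.c_[q[:,0],-q[:,1],-np.ones(len(q))]@P[:3,:3].T; o=P[:3,3]; z=np.broadcast_to(z,len(q))
    return o+d*((z-o[2])/d[:,2])[:,None]
def w2pix(n,X,f=None):
    K,D,P=campose(n,f); x=(np.array(X,float)-P[:3,3])@P[:3,:3]; x=x*[1,-1,-1]
    return cv2.projectPoints(x,np.zeros(3),np.zeros(3),K,D)[0].reshape(-1,2)
E
python3 - <<'E'
from h import *
o=ctrl.get_obs(); print({k:np.round(v,3) for k,v in o.items()}, ctrl.grip_depth)
print(R.from_rotvec(o['tool_rot']).as_matrix().round(3))
for n in('top','scene'): snap(n,n+'0'); c=campose(n); print(n,c[0][0,0],c[2].round(3))
print(np.round(ctrl.camera_params('wrist')['T_tool_cam'],3))
E
```

```text
pics
{'t': np.float64(0.0), 'q': array([ 1.069,  0.053,  1.614,  0.   ,  1.476, -0.119]), 'dq': array([-0.   ,  0.001, -0.001, -0.   ,  0.001, -0.   ]), 'effort': array([ 0.0000e+00, -3.9368e+01, -3.7018e+01, -0.0000e+00,  7.0000e-03,
       -0.0000e+00]), 'tool_pos': array([0.233, 0.579, 0.23 ]), 'tool_rot': array([-1.552,  0.301, -0.3  ]), 'contact_force': array([ 0.095, -0.359,  0.118]), 'wrist_torque': array([ 0.01 , -0.013,  0.018]), 'opening': np.float64(0.085)} 0.0187
[[ 0.928 -0.001  0.374]
 [-0.374 -0.002  0.928]
 [-0.    -1.    -0.002]]
top 599.5691336783759 [[ 0.06   0.976 -0.211  0.272]
 [-0.998  0.059 -0.009  0.188]
 [ 0.003  0.211  0.977  1.153]
 [ 0.     0.     0.     1.   ]]
scene 604.5939300525878 [[ 0.994  0.084 -0.074  0.42 ]
 [-0.112  0.8   -0.589 -0.578]
 [ 0.01   0.593  0.805  1.111]
 [ 0.     0.     0.     1.   ]]
[[-0.    -0.965 -0.261 -0.066]
 [ 0.001  0.261 -0.965 -0.142]
 [ 1.    -0.001  0.001 -0.001]
 [ 0.     0.     0.     1.   ]]
```

View pics/top0.png

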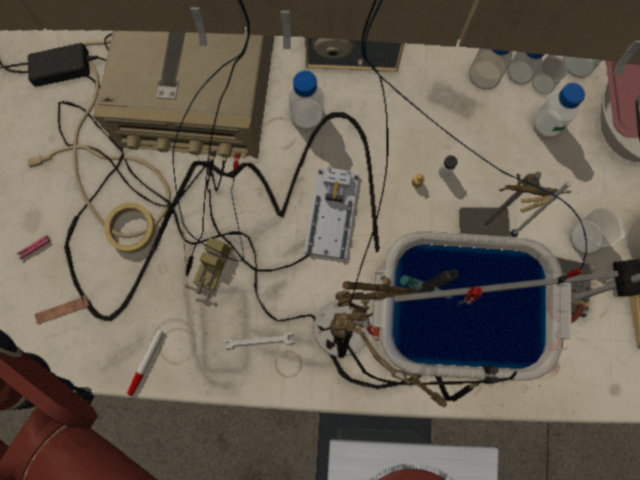

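View pics/scene0.png

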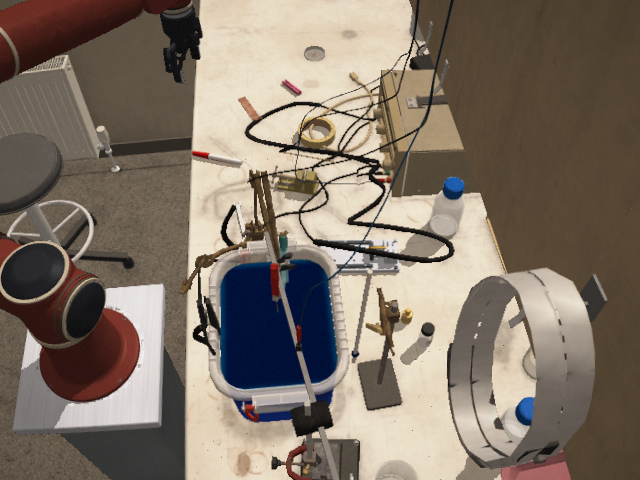

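The top view shows the vice near (212,268), with its screw end near (207,297), the board near (333,215) with the stop at its far end (338,185), the spanner at (258,341), the weight at (418,180) and the vial at (450,162). The scene view agrees with this. Next is an enlarged crop.

```bash
python3 - <<'E'
from h import *
im=cv2.imread('pics/top0.png')
c=cv2.resize(im[160:310,180:380],None,fx=4,fy=4,interpolation=cv2.INTER_CUBIC); cv2.imwrite('pics/c1.png',c)
print(pix2w('top',[(212,265),(333,215),(338,185),(320,320),(385,240),(207,297),(225,245)],[.02,.012,.03,.1,.1,.02,.02]).round(3))
E
```

```text
[[0.464 0.408 0.02 ]
 [0.58  0.181 0.012]
 [0.636 0.174 0.03 ]
 [0.365 0.193 0.1  ]
 [0.515 0.085 0.1  ]
 [0.402 0.412 0.02 ]
 [0.505 0.386 0.02 ]]
```

View pics/c1.png

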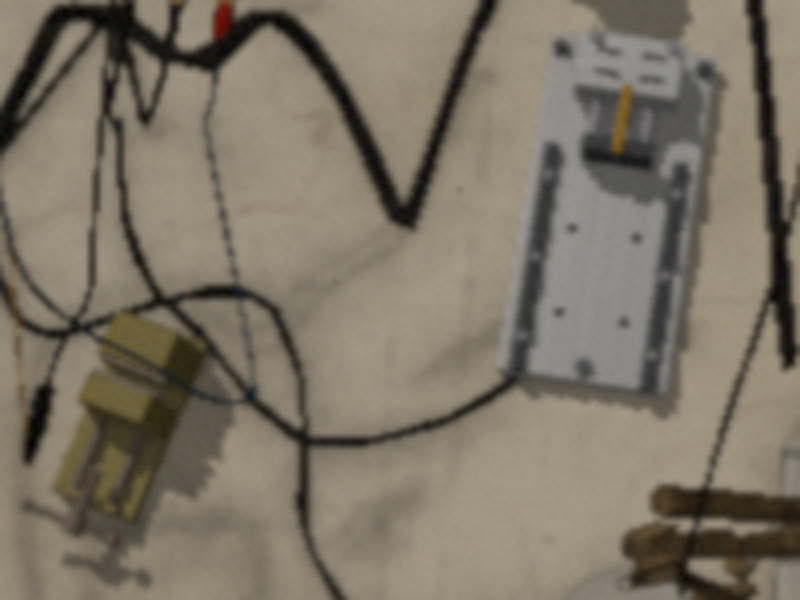

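The crop shows the board's top corners at about (502,375), (668,395), (715,65) and (552,35). The stop with its brass pointer is at (620,150). The vice's fixed jaw is at (150,345), its front jaw is at (120,400), and the screw points down-left at (100,570).

```bash
python3 - <<'E'
from h import *
f=lambda L:[(180+u/4,160+v/4) for u,v in L]
B=pix2w('top',f([(502,375),(668,395),(715,65),(552,35)]),.012)
print(B.round(4)); 
for i in range(4): print(np.linalg.norm(B[i]-B[i-1]).round(4))
ax=(B[2]+B[3]-B[0]-B[1])[:2]; print('board c',B.mean(0).round(4),'yaw',np.arctan2(ax[1],ax[0]))
J=pix2w('top',f([(118,312),(205,345),(100,352),(180,382)]),.045); print(J.round(4)) 
F=pix2w('top',f([(88,372),(155,393)]),.045); print(F.round(4))
E
```

```text
[[0.4988 0.2296 0.012 ]
 [0.4938 0.1487 0.012 ]
 [0.663  0.1337 0.012 ]
 [0.6738 0.216  0.012 ]]
0.1755
0.0811
0.1699
0.0831
board c [0.5824 0.182  0.012 ] yaw -0.08287908196700255
[[0.5116 0.4129 0.045 ]
 [0.4981 0.3699 0.045 ]
 [0.4917 0.4196 0.045 ]
 [0.4796 0.3801 0.045 ]]
[[0.4817 0.4244 0.045 ]
 [0.4736 0.3915 0.045 ]]
```

```bash
python3 - <<'E'
from h import *
for z in (0,.1,.2,.3,.4): print(z,pix2w('scene',[(258,172),(268,235),(305,415),(200,268)],z)[:,:2].round(2).tolist(),pix2w('top',[(340,286),(342,325),(630,278),(445,400)],z)[:,:2].round(2).tolist())
a=cv2.imread('pics/scene0.png')[130:280,180:420]; b=cv2.imread('pics/top0.png')[250:410,300:540]
cv2.imwrite('pics/c2.png',np.vstack([cv2.resize(a,None,fx=2.5,fy=2,interpolation=2),cv2.resize(b,None,fx=2.5,fy=1.8,interpolation=2)])[:600])
E
```

```text
0 [[0.37, 0.47], [0.39, 0.27], [0.43, -0.17], [0.23, 0.19]] [[0.44, 0.16], [0.37, 0.15], [0.49, -0.43], [0.24, -0.05]]
0.1 [[0.38, 0.37], [0.39, 0.19], [0.43, -0.21], [0.25, 0.12]] [[0.43, 0.16], [0.36, 0.15], [0.47, -0.38], [0.24, -0.03]]
0.2 [[0.38, 0.28], [0.39, 0.11], [0.43, -0.24], [0.27, 0.05]] [[0.41, 0.16], [0.35, 0.16], [0.45, -0.32], [0.24, -0.01]]
0.3 [[0.39, 0.18], [0.4, 0.04], [0.43, -0.28], [0.28, -0.02]] [[0.4, 0.17], [0.34, 0.16], [0.43, -0.27], [0.24, 0.01]]
0.4 [[0.39, 0.09], [0.4, -0.04], [0.43, -0.32], [0.3, -0.09]] [[0.38, 0.17], [0.33, 0.16], [0.41, -0.22], [0.25, 0.03]]
```

View pics/c2.png

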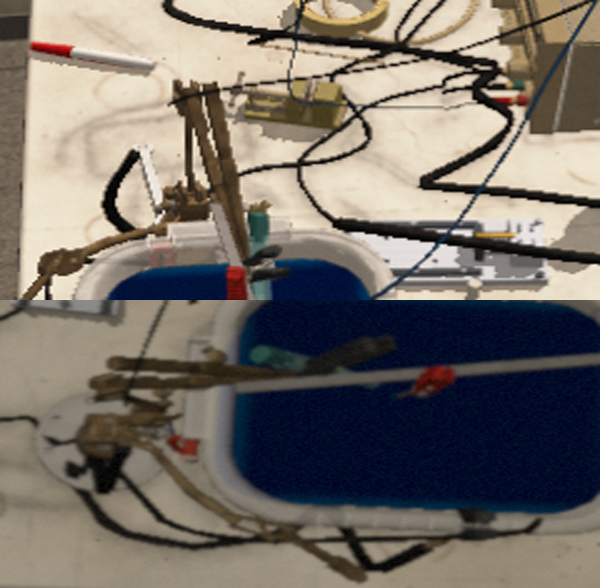

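The clamp rods end near (0.40, 0.17) at a height of about 0.3 m, so I'll keep the arm clear of them. Now I move above the vice.

Emit:
jog_arm(moves=[[30,7,-7,0,0,0],[38,8,-10,0,0,0],[38,8,-10,0,0,0],[38,8,-10,0,0,0],[38,8,-10,0,0,0],[38,8,-10,0,0,0],[38,8,-10,0,0,0],[36,5,-8,0,-0.08,0],[0,0,0,0,0,0],[0,0,0,0,0,0]])

```text
t: 1.1
tool_pos: [0.4782, 0.3997, 0.1705]
tool_rot: [-1.558, 0.241, -0.238]
contact_force: [0.1, -0.2, 0.1]
opening: 0.0856
```

```bash
python3 - <<'E'
from h import *
snap('wrist','w1'); o=ctrl.get_obs(); print(o['t'],o['tool_pos'].round(4),R.from_rotvec(o['tool_rot']).as_matrix().round(3),o['contact_force'].round(2))
E
```

```text
1.15 [0.4777 0.4004 0.1709] [[ 0.954 -0.001  0.299]
 [-0.299 -0.     0.954]
 [-0.001 -1.    -0.   ]] [-0.23 -0.07  0.35]
```

View pics/w1.png

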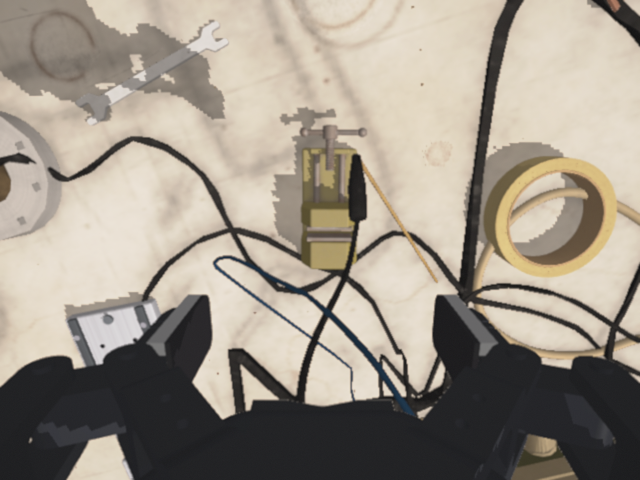

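The wrist view shows the vice well aligned with the tool. The fixed jaw is at about (332,255), the front jaw at (332,217), and the turn bar at (332,131) at the top of the picture. A zoom will give the measurement.

```bash
python3 - <<'E'
from h import *
im=cv2.imread('pics/w1.png')
cv2.imwrite('pics/c3.png',cv2.resize(im[120:280,270:390],None,fx=3.75,fy=3.75,interpolation=2))
E
```

```text
(no output)
```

View pics/c3.png

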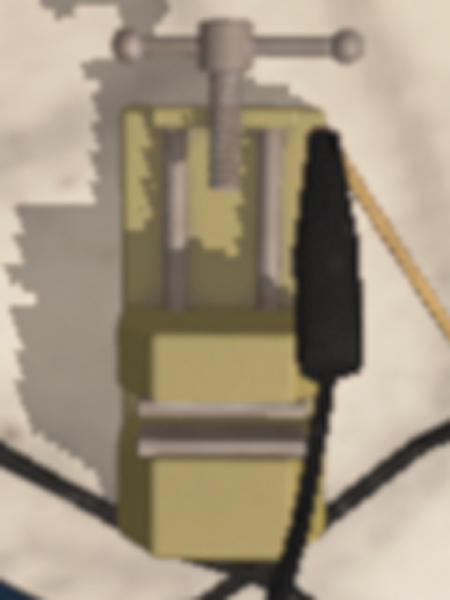

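```bash
python3 - <<'E'
from h import *
f=lambda L:[(270+u/3.75,120+v/3.75) for u,v in L]
P=pix2w('wrist',f([(122,107),(323,107)]),.010,'w1'); Q=pix2w('wrist',f([(120,320),(119,520),(327,520)]),.03,'w1')
T=pix2w('wrist',f([(155,556),(310,556),(140,403),(140,455),(153,333)]),.045,'w1')
S=pix2w('wrist',f([(225,45)]),.028,'w1')
yaw=-.303; Rv=np.array([[np.cos(yaw),-np.sin(yaw)],[np.sin(yaw),np.cos(yaw)]]); o=np.array([.4777,.4004])
for A in(P,Q,T,S): print(((A[:,:2]-o)@Rv*1000).round(1).tolist())
# probe triangulation: tip
K,D,C=campose('wrist','w1');K2,D2,C2=campose('top')
for a,b in(((357,160),(191,273)),((358,215),(189,262))):
    X=pix2w('wrist',[a],0,'w1')[0];Y=pix2w('top',[b],0)[0]
    d1=X-C[:3,3];d2=Y-C2[:3,3];s=np.linalg.lstsq(np.c_[d1,-d2],C2[:3,3]-C[:3,3],rcond=None)[0]
    print((C[:3,3]+s[0]*d1).round(3),(C2[:3,3]+s[1]*d2).round(3))
E
```

```text
[[-57.8, -17.0], [-57.7, 25.6]]
[[-15.6, -17.0], [27.6, -17.9], [27.7, 26.5]]
[[30.4, -9.8], [30.5, 21.8], [-1.6, -12.5], [9.1, -12.6], [-15.6, -9.8]]
[[-70.1, 4.4]]
[0.434 0.435 0.079] [0.437 0.434 0.079]
[0.451 0.424 0.154] [0.444 0.422 0.152]
```

```bash
python3 - <<'E'
from h import *
for b in [(189,258),(194,250),(199,241),(203,230),(205,205)]:
    print(b)
    for z in np.arange(.1,.42,.04):
        X=pix2w('top',[b],z); print('  ',z.round(2),X[0,:2].round(3),w2pix('wrist',X,'w1').round(0).tolist())
E
```

```text
(189, 258)
   0.1 [0.461 0.435] [[373.0, 207.0]]
   0.14 [0.454 0.426] [[361.0, 214.0]]
   0.18 [0.446 0.417] [[342.0, 224.0]]
   0.22 [0.439 0.407] [[308.0, 243.0]]
   0.26 [0.432 0.398] [[225.0, 289.0]]
   0.3 [0.425 0.388] [[-201.0, 523.0]]
   0.34 [0.418 0.379] [[882.0, -72.0]]
   0.38 [0.411 0.37 ] [[605.0, 80.0]]
(194, 250)
   0.1 [0.476 0.428] [[368.0, 235.0]]
   0.14 [0.468 0.419] [[355.0, 246.0]]
   0.18 [0.46 0.41] [[335.0, 264.0]]
   0.22 [0.453 0.4  ] [[300.0, 296.0]]
   0.26 [0.445 0.391] [[218.0, 369.0]]
   0.3 [0.437 0.382] [[-140.0, 686.0]]
   0.34 [0.43  0.373] [[950.0, -292.0]]
   0.38 [0.422 0.364] [[629.0, 0.0]]
(199, 241)
   0.1 [0.493 0.42 ] [[364.0, 265.0]]
   0.14 [0.485 0.412] [[351.0, 281.0]]
   0.18 [0.476 0.403] [[330.0, 306.0]]
   0.22 [0.468 0.394] [[295.0, 350.0]]
   0.26 [0.46  0.385] [[215.0, 447.0]]
   0.3 [0.451 0.376] [[-80.0, 804.0]]
   0.34 [0.443 0.367] [[921.0, -452.0]]
   0.38 [0.434 0.359] [[653.0, -95.0]]
(203, 230)
   0.1 [0.514 0.415] [[365.0, 297.0]]
   0.14 [0.505 0.407] [[352.0, 318.0]]
   0.18 [0.496 0.398] [[333.0, 351.0]]
   0.22 [0.486 0.389] [[300.0, 406.0]]
   0.26 [0.477 0.381] [[229.0, 524.0]]
   0.3 [0.468 0.372] [[-0.0, 896.0]]
   0.34 [0.459 0.363] [[243.0, 363.0]]
   0.38 [0.45  0.355] [[665.0, -216.0]]
(205, 205)
   0.1 [0.561 0.416] [[386.0, 360.0]]
   0.14 [0.55  0.408] [[377.0, 390.0]]
   0.18 [0.539 0.399] [[365.0, 434.0]]
   0.22 [0.528 0.39 ] [[343.0, 507.0]]
   0.26 [0.517 0.382] [[301.0, 651.0]]
   0.3 [0.506 0.373] [[188.0, 1010.0]]
   0.34 [0.495 0.364] [[-206985.0, 714858.0]]
   0.38 [0.484 0.356] [[613.0, -490.0]]
```

Emit:
jog_arm(moves=[[3,5,4.4,0,0,0],[0,5,0,0,0,0],[0,7,0,0,0,0],[0,8,0,0,0,0],[0,0,0,0,0,0]])

```text
t: 1.65
tool_pos: [0.481, 0.4032, 0.1441]
tool_rot: [-1.56, 0.239, -0.235]
contact_force: [0.2, -0.1, 0.2]
opening: 0.0859
```

Emit:
jog_arm(moves=[[0,10,0,0,0,0],[0,15,0,0,0,0],[0,20,0,0,0,0],[0,20,0,0,0,0],[0,15,0,0,0,0],[0,0,0,0,0,0]])

```text
t: 2.25
tool_pos: [0.4803, 0.4022, 0.0625]
tool_rot: [-1.562, 0.242, -0.234]
contact_force: [0.0, 0.7, -1.7]
opening: 0.0857
```

Emit:
jog_arm(moves=[[1,15,1,0,0,0],[0,15,0,0,0,0],[0,14,0,0,0,0],[0,8,0,0,0,0],[0,0,0,0,0,0],[0,0,0,0,0,0]])

```text
t: 2.85
tool_pos: [0.4837, 0.4044, 0.0143]
tool_rot: [-1.558, 0.238, -0.238]
contact_force: [-0.7, 0.2, 0.4]
opening: 0.0851
```

Emit:
jog_arm(moves=[[0,0,0,0,0,0],[0,0,0,0,0,0],[0,0,0,0,0,0],[0,0,0,0,0,0],[0,0,0,0,0,0],[0,0,0,0,0,0],[0,0,0,0,0,0],[0,0,0,0,0,0]], grip=30, grip_force=70)

```text
t: 3.65
tool_pos: [0.4842, 0.4045, 0.0155]
tool_rot: [-1.557, 0.237, -0.238]
contact_force: [-0.7, -2.2, 5.0]
opening: 0.0413
```

```bash
python3 - <<'E'
from h import *
snap('wrist','w2'); o=ctrl.get_obs(); print(o['t'],o['tool_pos'].round(4),R.from_rotvec(o['tool_rot']).as_matrix().round(3),o['contact_force'].round(2),o['opening'])
E
```

```text
3.7 [0.4842 0.4045 0.0156] [[ 0.955  0.001  0.298]
 [-0.298  0.     0.955]
 [ 0.001 -1.     0.001]] [-0.95 -1.61  6.62] 0.041330221534895434
```

View pics/w2.png

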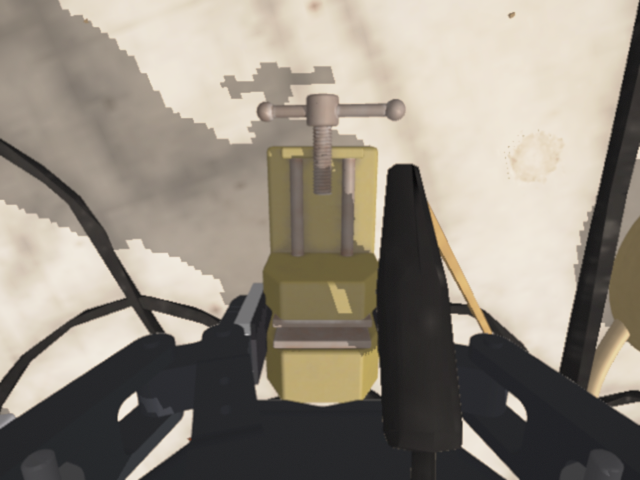

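The fingers are on the vice, but they closed to 41 mm with a 6 N upward force. That means the pads sit on the jaws' chamfers, so I'll regrip lower. In this view the vice is centred at (320,330).

Emit:
jog_arm(moves=[[0,0,0,0,0,0],[0,0,0,0,0,0],[0,3,0,0,0,0],[0,4,0,0,0,0],[0,0,0,0,0,0],[0,0,0,0,0,0]], grip=65)

```text
t: 4.3
tool_pos: [0.4833, 0.4042, 0.0068]
tool_rot: [-1.558, 0.238, -0.237]
contact_force: [-0.8, 0.1, -0.2]
opening: 0.0646
```

Emit:
jog_arm(moves=[[0,0,0,0,0,0],[0,0,0,0,0,0],[0,0,0,0,0,0],[0,0,0,0,0,0],[0,0,0,0,0,0],[0,0,0,0,0,0],[0,0,0,0,0,0],[0,0,0,0,0,0]], grip=30, grip_force=70)

```text
t: 5.1
tool_pos: [0.484, 0.4047, 0.0078]
tool_rot: [-1.557, 0.237, -0.238]
contact_force: [0.9, 2.3, 2.9]
opening: 0.0419
```

Emit:
jog_arm(moves=[[0,-5,0,0,0,0],[0,-15,0,0,0,0],[0,-20,0,0,0,0],[0,-20,0,0,0,0],[0,-15,0,0,0,0],[0,-5,0,0,0,0],[0,0,0,0,0,0]])

```text
t: 5.8
tool_pos: [0.4838, 0.4044, 0.0881]
tool_rot: [-1.557, 0.237, -0.238]
contact_force: [-0.3, 1.1, -4.4]
opening: 0.0423
```

Emit:
jog_arm(moves=[[10,0,-14,0,0,0],[20,0,-27,0,0,0],[24,0,-32,0,0,0],[24,0,-32,0,0,0],[24,0,-32,0,0,0],[22,0,-30,0,0,0],[15,0,-21,0,0,0],[0,0,0,0,-0.07,0],[0,0,0,0,-0.08,0],[0,0,0,0,-0.07,0],[0,0,0,0,0,0],[0,0,0,0,0,0]])

```text
t: 7.0
tool_pos: [0.5594, 0.1827, 0.0862]
tool_rot: [-1.57, 0.068, -0.065]
contact_force: [0.2, -0.7, -4.5]
opening: 0.042
```

```bash
python3 - <<'E'
from h import *
a=snap('wrist','w3'); o=ctrl.get_obs(); print(o['t'],o['tool_pos'].round(4),R.from_rotvec(o['tool_rot']).as_matrix().round(3),o['contact_force'].round(2),o['opening'])
b=snap('top','t3')
cv2.imwrite('pics/m3.png',cv2.resize(np.hstack([a[:,:,::-1],b[130:370,220:430,::-1].repeat(2,0).repeat(2,1)]),(800,361)))
E
```

```text
7.05 [0.5596 0.183  0.0864] [[ 0.996 -0.001  0.084]
 [-0.084 -0.     0.996]
 [-0.001 -1.    -0.001]] [-0.16  0.64 -3.85] 0.04232606468098554
```

View pics/m3.png

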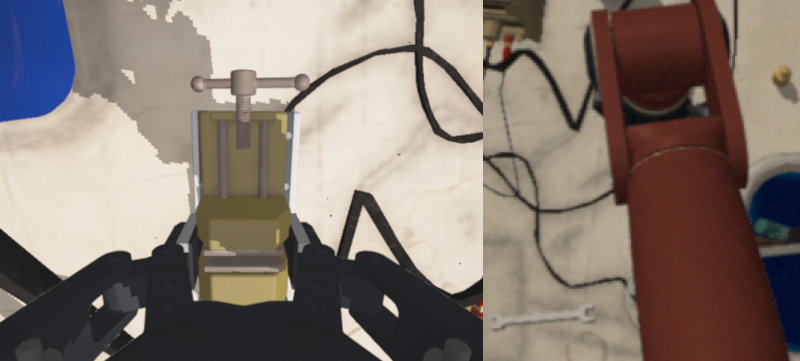

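The vice is held and lifted, with about 4 N of load. The board's light edges show either side of the vice base in the wrist half, at about x=195 and x=290. A zoom will check the centring.

```bash
python3 - <<'E'
from h import *
im=cv2.imread('pics/w3.png')
cv2.imwrite('pics/c4.png',cv2.resize(im[130:290,230:430],None,fx=4,fy=3.75,interpolation=2))
E
```

```text
(no output)
```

View pics/c4.png

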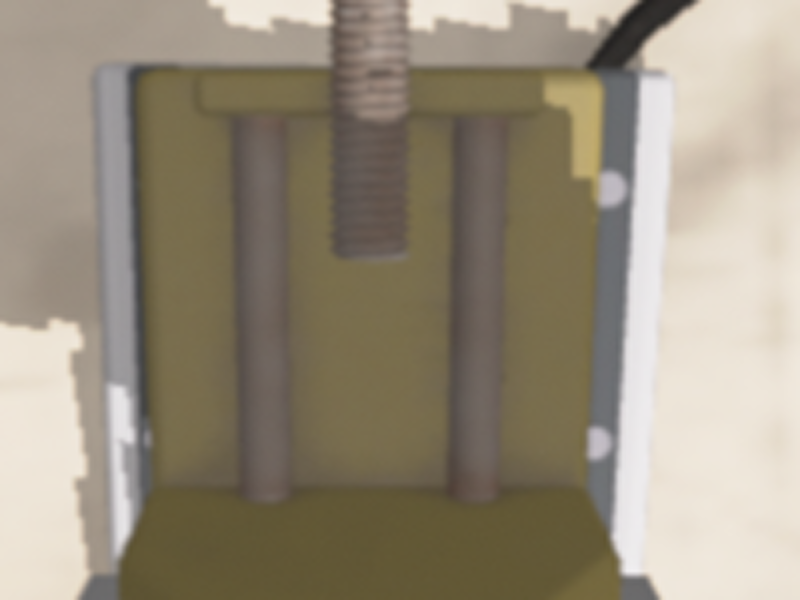

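```bash
python3 - <<'E'
from h import *
f=lambda L:[(230+u/4,130+v/3.75) for u,v in L]
B=pix2w('wrist',f([(97,65),(672,72),(112,560),(640,575)]),.012,'w3')
V=pix2w('wrist',f([(137,67),(602,67),(150,480),(588,480)]),.089,'w3')
c=np.array([.5596,.183])
for A in(B,V): 
  for yaw in(-.0845,): 
    Rv=np.array([[np.cos(yaw),-np.sin(yaw)],[np.sin(yaw),np.cos(yaw)]]); print(((A[:,:2]-c)@Rv*1000).round(1).tolist())
print(B.round(4).tolist())
E
```

```text
[[-61.6, -39.9], [-60.6, 41.9], [18.4, -41.2], [21.0, 41.2]]
[[-62.9, -22.4], [-62.9, 20.1], [-20.5, -22.8], [-20.5, 20.5]]
[[0.4949, 0.1485, 0.012], [0.5028, 0.2298, 0.012], [0.5745, 0.1404, 0.012], [0.584, 0.2222, 0.012]]
```

Emit:
jog_arm(moves=[[4,10,1.8,0,0,0],[0,15,0,0,0,0],[0,15,0,0,0,0],[0,12,0,0,0,0],[0,8,0,0,0,0],[0,0,0,0,0,0],[0,0,0,0,0,0]])

```text
t: 7.8
tool_pos: [0.5644, 0.1849, 0.0272]
tool_rot: [-1.57, 0.065, -0.065]
contact_force: [-0.1, -0.4, -4.3]
opening: 0.0419
```

Emit:
jog_arm(moves=[[0,2,0,0,0,0],[0,1.5,0,0,0,0],[0,1,0,0,0,0],[0,0,0,0,0,0],[0,0,0,0,0,0]])

```text
t: 8.3
tool_pos: [0.5643, 0.1849, 0.0229]
tool_rot: [-1.57, 0.065, -0.065]
contact_force: [0.6, -0.6, -5.1]
opening: 0.0424
```

Emit:
jog_arm(moves=[[0,1,0,0,0,0],[0,1,0,0,0,0],[0,0.7,0,0,0,0],[0,0,0,0,0,0],[0,0,0,0,0,0]])

```text
t: 8.8
tool_pos: [0.5643, 0.1849, 0.02]
tool_rot: [-1.57, 0.065, -0.065]
contact_force: [0.7, -2.2, -4.1]
opening: 0.0418
```

```bash
python3 - <<'E'
from h import *
im=snap('wrist','w4'); o=ctrl.get_obs(); print(o['t'],o['tool_pos'].round(4),o['contact_force'].round(2),o['wrist_torque'].round(2),o['opening'])
s=snap('scene','s4')
cv2.imwrite('pics/m4.png',np.hstack([cv2.resize(im[120:300,220:440,::-1],(440,360)),cv2.resize(s[220:310,290:430,::-1],(360,232)).copy() if 0 else cv2.resize(s[210:300,320:410,::-1],(360,360),interpolation=2)]))
E
```

```text
8.85 [0.5643 0.1849 0.0201] [-0.12  0.14 -4.75] [-0.   -0.02  0.05] 0.04211179705965985
```

View pics/m4.png

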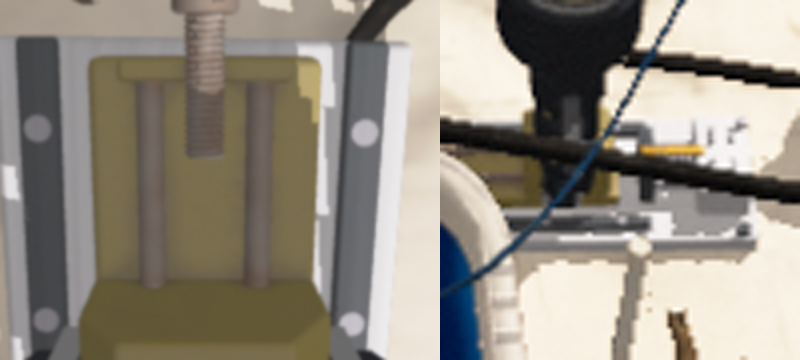

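The vice is centred between the rails, with about 25 px of gap on each side in the left half. The stop and pointer show ahead of it in the scene half, near (650,160). I keep lowering until it touches.

Emit:
jog_arm(moves=[[0,0.5,0,0,0,0],[0,0.5,0,0,0,0],[0,0,0,0,0,0],[0,0,0,0,0,0]])

```text
t: 9.3
tool_pos: [0.5645, 0.1849, 0.0198]
tool_rot: [-1.57, 0.065, -0.065]
contact_force: [-4.2, -1.3, 3.7]
opening: 0.0421
```

Emit:
jog_arm(moves=[[0,0.4,0,0,0,0],[0,0.4,0,0,0,0],[0,0,0,0,0,0],[0,0,0,0,0,0]])

```text
t: 9.7
tool_pos: [0.5645, 0.1849, 0.0198]
tool_rot: [-1.57, 0.065, -0.065]
contact_force: [-6.5, -1.9, 8.1]
opening: 0.0423
```

Emit:
jog_arm(moves=[[0,-0.4,0,0,0,0],[1,0,0,0,0,0],[1.5,0,0,0,0,0],[1.5,0,0,0,0,0],[1,0,0,0,0,0],[0,0,0,0,0,0],[0,0,0,0,0,0]])

```text
t: 10.4
tool_pos: [0.5687, 0.185, 0.0198]
tool_rot: [-1.569, 0.066, -0.063]
contact_force: [-7.2, 0.5, 8.2]
opening: 0.0424
```

Emit:
jog_arm(moves=[[0,-0.6,0,0,0,0],[0,-0.6,0,0,0,0],[1,0,0,0,0,0],[1,0,0,0,0,0],[0,0,0,0,0,0],[0,0,0,0,0,0]])

```text
t: 11.0
tool_pos: [0.5715, 0.1844, 0.0198]
tool_rot: [-1.57, 0.065, -0.065]
contact_force: [-2.1, 1.4, 0.6]
opening: 0.042
```

Friction is now about 2 N, so I continue towards the stop.

Emit:
jog_arm(moves=[[1,0,0,0,0,0],[1,0,0,0,0,0],[1,0,0,0,0,0],[0,0,0,0,0,0],[0,0,0,0,0,0]])

```text
t: 11.5
tool_pos: [0.5746, 0.1839, 0.0198]
tool_rot: [-1.57, 0.065, -0.066]
contact_force: [-0.7, 0.2, -0.8]
opening: 0.0424
```

Emit:
jog_arm(moves=[[1,0,0,0,0,0],[1,0,0,0,0,0],[0,0,0,0,0,0],[0,0,0,0,0,0]])

```text
t: 11.9
tool_pos: [0.5758, 0.1839, 0.0198]
tool_rot: [-1.57, 0.066, -0.064]
contact_force: [-5.0, -0.0, 2.0]
opening: 0.0422
```

Emit:
jog_arm(moves=[[1,0,0,0,0,0],[1,0,0,0,0,0],[0,0,0,0,0,0],[0,0,0,0,0,0]])

```text
t: 12.3
tool_pos: [0.5769, 0.1838, 0.0198]
tool_rot: [-1.57, 0.068, -0.062]
contact_force: [-8.2, -0.8, 3.6]
opening: 0.0423
```

Emit:
jog_arm(moves=[[1,-0.3,0,0,0,0],[1,-0.2,0,0,0,0],[1,0,0,0,0,0],[0,0,0,0,0,0],[0,0,0,0,0,0]])

```text
t: 12.8
tool_pos: [0.5793, 0.1836, 0.0198]
tool_rot: [-1.57, 0.069, -0.061]
contact_force: [-9.8, 0.2, 4.0]
opening: 0.042
```

Emit:
jog_arm(moves=[[1,0,0,0,0,0],[1,0,0,0,0,0],[1,0,0,0,0,0],[0,0,0,0,0,0],[0,0,0,0,0,0]])

```text
t: 13.3
tool_pos: [0.5816, 0.1834, 0.0199]
tool_rot: [-1.57, 0.071, -0.06]
contact_force: [-11.8, 0.4, 5.6]
opening: 0.0422
```

Emit:
jog_arm(moves=[[1,-0.4,0,0,0,0],[1,-0.4,0,0,0,0],[1,0,0,0,0,0],[0.5,0,0,0,0,0],[0,0,0,0,0,0],[0,0,0,0,0,0]])

```text
t: 13.9
tool_pos: [0.5841, 0.1831, 0.0199]
tool_rot: [-1.571, 0.072, -0.058]
contact_force: [-12.4, 1.6, 4.6]
opening: 0.0421
```

```bash
python3 - <<'E'
from h import *
im=snap('wrist','w5'); s=snap('scene','s5'); o=ctrl.get_obs(); print(o['t'],o['tool_pos'].round(4),R.from_rotvec(o['tool_rot']).as_matrix().round(4),o['contact_force'].round(2),o['wrist_torque'].round(2))
print(R.from_rotvec(np.load('pics/w4.npz')['r']).as_matrix().round(4))
s4=cv2.imread('pics/s4.png')
cv2.imwrite('pics/m5.png',np.hstack([cv2.resize(a[225:265,345:411],(400,480),interpolation=2) for a in(s4,s[:,:,::-1])]))
E
```

```text
14.0 [0.5841 0.1831 0.0199] [[ 9.965e-01 -8.900e-03  8.300e-02]
 [-8.300e-02 -4.000e-04  9.965e-01]
 [-8.900e-03 -1.000e+00 -1.100e-03]] [-13.74   0.38   4.53] [ 0.14  2.   -0.09]
[[ 9.966e-01 -1.000e-04  8.270e-02]
 [-8.270e-02 -0.000e+00  9.966e-01]
 [-1.000e-04 -1.000e+00 -0.000e+00]]
```

View pics/m5.png

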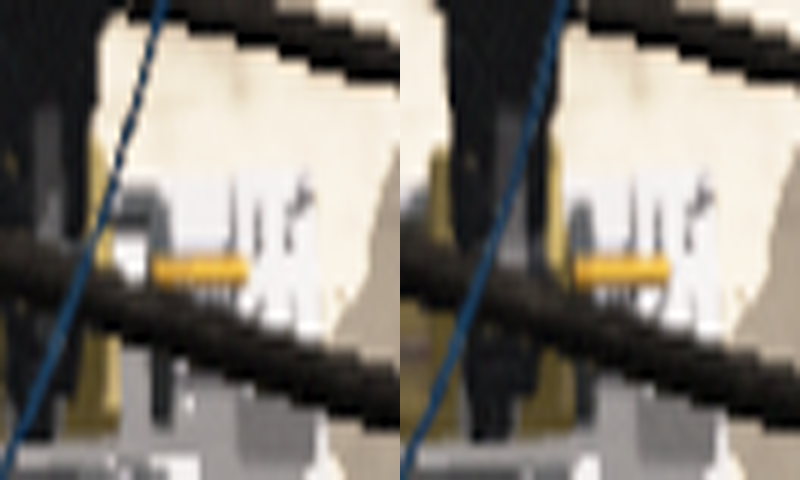

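The pointer moved about 22 px between the two panels, from (248,270) to (670-400,270). That is roughly 8 mm, and its end now lies between the ridge marks at about 258 and 290. I'll take out the 0.5° nose-down tilt, cut the down-force, and push the last bit.

Emit:
jog_arm(moves=[[0.5,-0.3,0,0,0,-0.005],[0.5,-0.3,0,0,0,-0.005],[0.5,0,0,0,0,0],[0,0,0,0,0,0],[0,0,0,0,0,0],[0,0,0,0,0,0]])

```text
t: 14.6
tool_pos: [0.5846, 0.183, 0.0198]
tool_rot: [-1.571, 0.066, -0.064]
contact_force: [-14.1, 1.9, 3.9]
opening: 0.0416
```

```bash
python3 - <<'E'
from h import *
o=ctrl.get_obs(); print(o['t'],o['tool_pos'].round(4),R.from_rotvec(o['tool_rot']).as_matrix()[2].round(4),o['contact_force'].round(2),o['wrist_torque'].round(2))
E
```

```text
14.6 [0.5846 0.183  0.0198] [-0.0013 -1.     -0.0012] [-14.1    1.88   3.92] [ 0.27  2.35 -0.08]
```

Emit:
jog_arm(moves=[[0.5,-0.4,0,0,0,0],[0.3,-0.4,0,0,0,0],[0,0,0,0,0,0],[0,0,0,0,0,0],[0,0,0,0,0,0],[0,0,0,0,0,0]])

```text
t: 15.2
tool_pos: [0.5853, 0.183, 0.0198]
tool_rot: [-1.571, 0.066, -0.064]
contact_force: [-11.2, 1.7, -0.2]
opening: 0.0421
```

```bash
python3 - <<'E'
from h import *
im=snap('wrist','w6'); s=snap('scene','s6'); o=ctrl.get_obs(); print(o['t'],o['tool_pos'].round(4),R.from_rotvec(o['tool_rot']).as_matrix()[2].round(4),o['contact_force'].round(2),o['wrist_torque'].round(2),o['opening'])
s4=cv2.imread('pics/s4.png')[:,:,::-1]
# pointer mask: brass-coloured columns in the crop, rest vs now
for a in (s4,s):
    c=a[238:256,362:400].astype(int); w=np.clip(c[:,:,0]-c[:,:,2]-40,0,None).sum(0); x=np.arange(362,400)
    print((w*x).sum()/w.sum(), w.tolist())
print(w2pix('scene',[[.60,.18,.04],[.61,.18,.04]]))
cv2.imwrite('pics/m6.png',np.hstack([cv2.resize(im[110:300,220:440,::-1],(400,480)),cv2.resize(s[225:265,345:411,::-1],(400,480),interpolation=2)]))
E
```

```text
15.3 [0.5853 0.183  0.0199] [-0.0011 -1.     -0.0011] [-12.98   1.49  -0.23] [ 0.39  1.99 -0.14] 0.0418873550310922
376.17166900420756 [224, 131, 37, 0, 0, 0, 0, 0, 105, 187, 209, 189, 168, 173, 187, 227, 229, 223, 218, 234, 242, 244, 226, 112, 0, 0, 0, 0, 0, 0, 0, 0, 0, 0, 0, 0, 0, 0]
379.209113467178 [0, 0, 0, 0, 0, 0, 0, 51, 373, 417, 137, 0, 78, 218, 238, 256, 228, 229, 223, 233, 241, 244, 226, 199, 212, 239, 222, 160, 9, 0, 0, 0, 0, 0, 0, 0, 0, 0]
[[365.49826424 247.18571606]
 [370.0094075  246.79533613]]
```

View pics/m6.png

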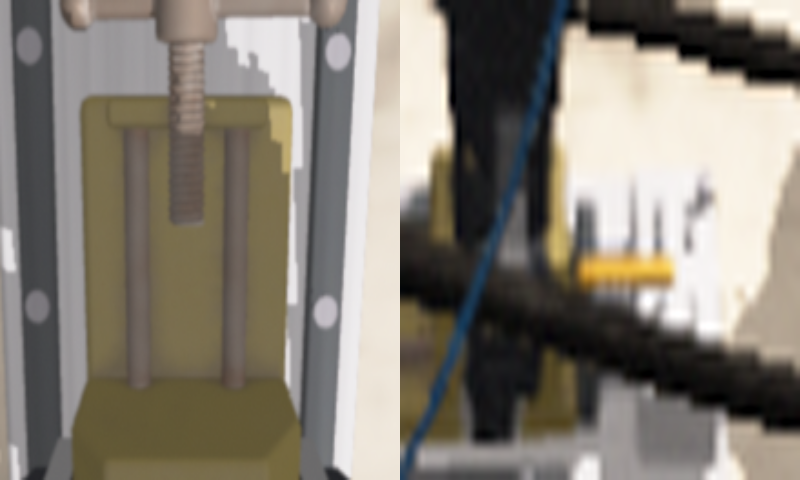

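The pointer shifted 4.1–4.3 px, which is about 9.2 mm of travel or 9.3 N, and its end lies between the ridge pairs at about (672,270). The vice lies between the rails without touching either one. I let it settle briefly, then hand in.

Emit:
jog_arm(moves=[[0.3,0,0,0,0,0],[0,0,0,0,0,0],[0,0,0,0,0,0],[0,0,0,0,0,0],[0,0,0,0,0,0]])

```text
t: 15.8
tool_pos: [0.5854, 0.183, 0.0198]
tool_rot: [-1.571, 0.067, -0.064]
contact_force: [-11.7, 2.3, 0.4]
opening: 0.042
```

```bash
python3 - <<'E'
from h import *
o=ctrl.get_obs(); print(o['t'],o['tool_pos'].round(4),R.from_rotvec(o['tool_rot']).as_matrix()[2].round(4),o['contact_force'].round(2),abs(o['dq']).max().round(4),o['opening'])
if -18<o['contact_force'][0]<-8: print(ctrl.finish_job())
E
```

```text
15.8 [0.5854 0.183  0.0198] [-0.0016 -1.     -0.0012] [-11.69   2.29   0.44] 0.0031 0.04201942978856159
the job is handed in; nothing more can be done
None
```

The vice is standing on the board between the rails, heel against the stop, and the arm is still gripping it and pushing. I handed the job in at 15.8 s and got no verdict back.

- **Push:** The pointer moved about 9.2 mm in the scene picture, and the tool about 9.9–10.4 mm past my estimate of where it touched the stop. By the spring formula that is about 9–10 N on the stop. The wrist read about 11.7 N along the push; I take the extra 2 N or so as friction on the board.
- **Pointer:** Its end lay between the two pairs of ridges in the last picture, which I took just before a final 0.3 mm nudge.
- **Seating:** The tool was upright to within about 0.1°, net vertical force was near zero, and both rails were clear by eye. The right gap looked a bit narrower than the left at the end, though they were equal when I set the vice down.
- **First grip:** It closed on the jaws' chamfers, so I opened and regripped about 8 mm lower. The opening still read 42 mm instead of 44, but I saw no slip.
- **Disagreement:** Two measurements of the board's position along the rails differed by about 3.6 mm, so I found the stop by feel in 1 mm steps.
- **Not checked:** I stayed clear of the vial, the spanner and the brass weight, but did not check them again at the end.

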